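Angle a vial strip past the post into the reader bay

TASK

Push the loaded vial strip past the orange post and into the blue-floored bay of the reader, so that it lies fully home along the bay's back wall. It will not go in straight: angle one end in behind the post first, then swing the other end in. Only push it along the bench, never lift or tip it, leave the loose vials and the jar undisturbed, and finish clear of everything.

Things in the scene. Friction and masses are not known exactly. Their poses are not given: they have to be found in the camera images.
- strip: White plastic strip rack, loose on the bench, with a row of seven black-stoppered vials fixed in it: 200 mm long (its y), 40 mm wide (its x), block 28 mm high, stoppers up to 48 mm; 0.22 to 0.45 kg. Origin: centre of underside, z up. Starts within 20 degrees of parallel to the bay, on the robot's side of it and to the left of the post, its +x side facing the bay.
- strip_right_end (a point): Centre of the strip's right-hand end face (its -y end, 14 mm above the bench).
- strip_left_end (a point): Centre of the strip's left-hand end face (its +y end, 14 mm above the bench).
- dock: Fixed grey reader with a bay. Origin: on the bench, middle of the bay's mouth; +x points into the bay, +y along it to the left. Bay: floor level with the bench (blue), inside from y = -120 to 120 mm, 50 mm deep to the back wall (60 mm high, housing 70 mm thick); blue end cheeks 15 mm thick, 35 mm high, x = 0 to 50 mm. Fully home, the strip is parallel, its origin at x = 30 mm.
- post: Fixed upright orange post with a white band, 24 mm in diameter, 42 mm high, standing about 38 mm in front of the bay's mouth and about 60 mm to the right of its middle. Origin: centre of its foot.
- vial_a: Loose vial with yellow bottom and black stopper, 27 mm in diameter, 96 mm high, standing in front and to the right of the post. Leave alone. Origin: centre of its underside.
- vial_b: A second such vial, standing to the left of the reader. Leave alone. Origin: centre of its underside.
- jar: Jar with black cap, 56 mm in diameter, 75 mm high, standing to the left of the reader. Leave alone. Origin: centre of its underside.
Things that resemble listed ones, but are neither listed nor needed, are in the scene too. There is more than one size of the strip; the job needs the largest.

How it is judged:
On the way:
1. one end of the strip is in behind the post while its other end is still outside the bay (((x of strip_right_end in the frame of dock above -0.015 m and y of strip_right_end in the frame of dock below -0.072 m and x of strip_left_end in the frame of dock below -0.005 m) or (x of strip_left_end in the frame of dock above -0.015 m and y of strip_left_end in the frame of dock below -0.072 m and x of strip_right_end in the frame of dock below -0.005 m))), for 0.05 s.
At the end, for the whole second after the job is handed in: The strip lies flat and at rest on the bench inside the bay, its far side within 8 mm of the back wall and parallel to it within 4 degrees, between the two cheeks (x of strip in the frame of dock between 0.022 and 0.034 m and y of strip in the frame of dock between -0.026 and 0.026 m and angle between the y axis of strip and the y axis of dock, either way round below 0.07 rad and angle between strip's own z axis and vertical below 0.05 rad and height (world z) of strip below 0.005 m and linear speed of strip below 0.01 m/s); the robot touches nothing.
It fails at once if the strip is lifted or tipped (height (world z) of strip above 0.012 m or angle between strip's own z axis and vertical above 0.2 rad).
It fails at once if the vial in front is moved or tipped (distance of vial_a from where it was at the start of the episode above 0.02 m or angle between vial_a's own z axis and vertical above 0.3 rad).
It fails at once if the vial by the reader is moved or tipped (distance of vial_b from where it was at the start of the episode above 0.02 m or angle between vial_b's own z axis and vertical above 0.3 rad).
It fails at once if the jar is moved or tipped (distance of jar from where it was at the start of the episode above 0.02 m or angle between jar's own z axis and vertical above 0.3 rad).
It also fails if it takes over 61 s, if anything falls off the work surface, if the arm or the gripper's body presses on something with over 40 N, if the wrist force passes 120 N, or if a joint passes its speed limit or range.

ROBOT

A 7-joint arm with a two-finger parallel gripper is mounted at the origin on the work surface. World frame = base frame: x ahead of the robot, y to its left, z up, the work surface at z = 0. Lengths are in m, angles in rad, forces in N, time in s.
With the tool pointing down it reaches from about 0.4 to 0.85 m from the base axis. Payload 10.4 kg.
Tool frame: the origin (TCP) lies midway between the tips of the shut fingers; the grasp point (between the pads) lies 19 mm behind it (manip.tcp_to_grasp is the distance from the TCP to the grasp point, in m); x points along the fingers, y is the direction in which the jaws open and shut, and the axes are right-handed (so a half turn about x gives the same grasp; the last joint's range is limited). The gripper opens to 85 mm and grips with 20 to 120 N. Pads are 22 mm wide; open, the fingers measure 114 mm over their backs; the gripper's body (76 mm by 85 mm) begins 54 mm behind the grasp point. The pads swing forward as they close: fully open they stand 13 mm farther back than shut.
Start: joints at [1.105, 0.332, -0.065, 1.46, 0.022, 1.35, -0.088], TCP at [0.268, -0.565, 0.231] pointing down, gripper open.
Joint ranges: [-2.6, 2.6], [-0.5, 2.12], [-1.47, 1.34], [0.16, 2.42], [-1.27, 4.41], [0.06, 2.06], [-2.6, 2.6]. Speed limits (rad/s): [2.22, 2.22, 2.79, 2.79, 3.14, 3.14, 3.14].

INTERFACE

Orientations are given as a unit quaternion [x, y, z, w].
In Python, from workcell import monitor, viewer, manip gives the robot as it stands. The module is installed in compiled form; this text tells all that it offers.
- The arm moves only by the tool send_rows, never from a script. Its arguments are lists of equal length, an entry for each row: "grip": the closure in counts, from 0 (fully open) to 255 (shut); "offset": the shift along the tool's x, y, z in mm, a list of three; "twist": the turn about the tool's x in degrees. In form: {"grip": [grip, ...], "offset": [[tx, ty, tz], ...], "twist": [twist, ...]}. A call has exactly 5 rows; each row is the pose to reach, as a shift and turn from the pose commanded when the call began, along the tool's axes at that moment; what a row does not reach only later rows make up. A row lasts 1/12 s, in which the tool goes at most 41.7 mm and 7.16 degrees, less where a joint would pass 70% of its speed; a pose out of reach is approached as far as the arm can. A call with a gripper value outside its range is refused whole. The fingers move at their own pace and stop on an object; "newtons" is the grip in N (left out, the last holds). Time passes only in rows, so rows that repeat a pose let the fingers close, or fill a call up. It gives the time, the measured TCP pose, the force and the opening at its end, in the units of the state.
- monitor.get_obs(): the state, without advancing time (a new reading comes with each control period).
- viewer.camera(name): name is "scene" or "top" or "wrist"; returns (picture, depth): 420x560x3 uint8, blue, green, red; 420x560 float32, m along the optical axis (not along the pixel's ray), 0 where there is no reading.
- viewer.camera_model(name): a dict with "camera_matrix" (3x3 intrinsics, pixels), "distortion" ([k1, k2, p1, p2, k3] as OpenCV has them; the pictures are not rectified), "R" (3x3) and "t" (3): a world point X has camera coordinates R X + t; the wrist camera has in their place "mount" (4x4, takes a point from camera to tool coordinates, whose origin is the TCP and whose axes are the tool frame's). Camera axes: x right, y down, z forward; pixel columns grow to the right and rows downward; lengths in m; the calibration is good to about 2 mm. A picture is of the moment at which its call begins: read the wrist's pose just before it. camera_model takes no time and is no camera call.
- manip.hand_in(): hands the job in, once; it reports no verdict.
Trained networks look in the newest picture that a camera, given by its name, has taken for a name from the list of things; names that differ only in an ending like _2 or _b are one class to them, and where a whole thing is asked for, a point or a joint stands for the part that bears it (a point fixed in the world has none). Each returns a list of dicts, best first, with "score" (0 to 1); they miss things now and then, are a little off and sometimes report something else, mostly with a low value. They report only what shows in the picture. A call takes as long as a camera call. They do not tell look-alikes from the thing itself.
- viewer.recognise(target, camera): "box" ([left, top, width, height] in pixels, round what is visible of it).
- viewer.regions_of(target, camera): "region" (420x560 bool, what is visible of it) and "box" ([left, top, width, height] in pixels, round what is visible of it).
- viewer.spot_point(target, camera): "position" ([column, row] in pixels: a listed point, or the origin of a listed thing).
The state is a dict: "clock": time; "joint_pos": joint angles; "joint_velocities": joint speeds; "tau": joint torques, N m; "position": TCP position; "ee_rot": TCP orientation; "ft_force": force on the tool from outside, world axes, zero at the start; "torque": the same for the moment, N m; "grip_width": opening from 0.0 (shut) to 1.0 (fully open).
Only numpy, scipy, OpenCV 4.12 (cv2) and the standard library are available. Lean on these libraries where they do the work, as an engineer would, in place of code of your own. Each camera call takes 0.05 s, during which the arm holds its last target.

## Working session

There is one attempt and no reset: what is moved stays moved. The work goes in short steps, Python scripts to look and compute and a tool call to move; the robot and the scene stay as the last step left them, time stands still between calls to the robot, and variables do not carry over. Pictures are saved under pics/ and viewed, and the job is handed in when it is done.

Besides the shell and the picture viewer there is one more tool, called after "Call:" by a JSON object that holds its "name" and its "arguments", one argument or row to a line. send_rows: Moves the arm, as the interface text tells. Its arguments: {"type":"object","properties":{"grip":{"type":"array","items":{"type":"number"}},"offset":{"type":"array","items":{"type":"array","items":{"type":"number"}}},"twist":{"type":"array","items":{"type":"number"}},"newtons":{"type":"number"}},"required":["grip","offset","twist"]}

```bash
ls; mkdir -p pics; cat > look.py <<'E'
import sys,cv2,numpy as np
from workcell import monitor, viewer, manip
def save(cam,fn):
    p,d=viewer.camera(cam); cv2.imwrite('pics/'+fn,p); return p,d
E
python3 - <<'E'
from look import *
import numpy as np
np.set_printoptions(precision=4,suppress=True)
print(monitor.get_obs())
for c in ['scene','top','wrist']:
    save(c,c+'0.png'); print(c,viewer.camera_model(c))
E
```

```text
pics
{'clock': 0.0, 'joint_pos': array([ 1.1054,  0.3329, -0.0647,  1.4609,  0.0216,  1.3499, -0.0885]), 'joint_velocities': array([-0.    ,  0.0007,  0.0009, -0.0011, -0.0001,  0.0005,  0.0004]), 'tau': array([ -0.0007, -62.5453,   0.0484, -39.1618,   0.0163,   0.0098,
         0.    ]), 'position': array([ 0.2677, -0.5644,  0.2305]), 'ee_rot': array([-0.6897, -0.1558,  0.69  , -0.1548]), 'ft_force': array([-0.0211, -0.9782, -0.7486]), 'torque': array([0.0346, 0.0294, 0.0011]), 'grip_width': 0.9972072506665671}
scene {'camera_matrix': array([[530.3413,   0.    , 276.0387],
       [  0.    , 530.3413, 204.9986],
       [  0.    ,   0.    ,   1.    ]]), 'distortion': array([0.042, 0.   , 0.   , 0.   , 0.   ]), 'R': array([[ 0.252 ,  0.9677,  0.006 ],
       [ 0.7443, -0.1898, -0.6403],
       [-0.6185,  0.1658, -0.7681]]), 't': array([-0.1255, -0.4   ,  1.3988])}
top {'camera_matrix': array([[455.3194,   0.    , 276.6367],
       [  0.    , 455.3194, 210.3584],
       [  0.    ,   0.    ,   1.    ]]), 'distortion': array([-0.1468,  0.    ,  0.    ,  0.    ,  0.    ]), 'R': array([[ 0.0197, -0.9995,  0.0237],
       [-0.9969, -0.0215, -0.0762],
       [ 0.0767, -0.0221, -0.9968]]), 't': array([-0.0254,  0.559 ,  0.8715])}
wrist {'camera_matrix': array([[301.7411,   0.    , 278.9495],
       [  0.    , 301.7411, 211.3098],
       [  0.    ,   0.    ,   1.    ]]), 'distortion': array([-0.0435,  0.    ,  0.    ,  0.    ,  0.    ]), 'mount': array([[-0.0004, -0.3274,  0.9449, -0.142 ],
       [ 1.    , -0.0002,  0.0004,  0.0001],
       [ 0.    ,  0.9449,  0.3274, -0.0843],
       [ 0.    ,  0.    ,  0.    ,  1.    ]])}
```

View pics/top0.png

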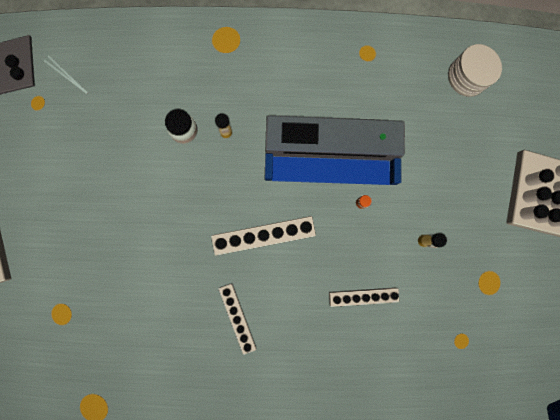

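View pics/scene0.png

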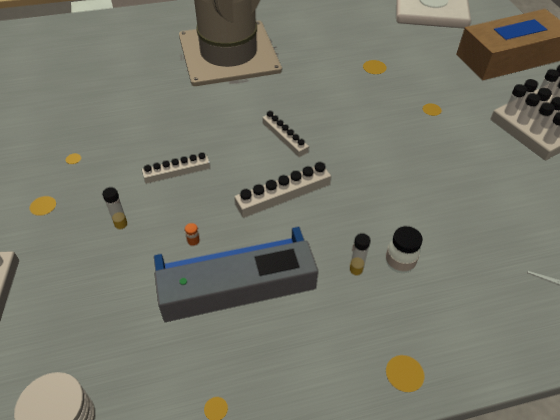

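The top view shows the big strip at about (263,236), the bay at (333,168), the post at (364,201), vial_a at about (432,240), vial_b at (224,125) and the jar at (181,124). Two smaller look-alike strips lie at (237,318) and (365,298). Next I'll measure the positions.

```bash
cat > geo.py <<'E'
from look import *
np.set_printoptions(precision=4,suppress=True)
def cloud(cam,d):
    m=viewer.camera_model(cam);K=m['camera_matrix'];h,w=d.shape
    u,v=np.meshgrid(np.arange(w),np.arange(h))
    n=cv2.undistortPoints(np.stack([u,v],-1).reshape(-1,1,2).astype(np.float64),K,m['distortion']).reshape(h,w,2)
    P=np.dstack([n[...,0]*d,n[...,1]*d,d])
    return (P-m['t'])@m['R']   # R^T (P-t)
def px2plane(cam,uv,z):
    m=viewer.camera_model(cam)
    n=cv2.undistortPoints(np.array(uv,float).reshape(-1,1,2),m['camera_matrix'],m['distortion']).reshape(-1,2)
    r=np.c_[n,np.ones(len(n))]@m['R']; c=-m['R'].T@m['t']
    return c+r*((z-c[2])/r[:,2])[:,None]
def proj(cam,X):
    m=viewer.camera_model(cam)
    return cv2.projectPoints(np.array(X,float).reshape(-1,3),cv2.Rodrigues(m['R'])[0],m['t'],m['camera_matrix'],m['distortion'])[0].reshape(-1,2)
E
python3 - <<'E'
from geo import *
p,d=viewer.camera('top'); W=cloud('top',d)
z=W[...,2]; print('bench z',np.median(z[300:400,100:300]))
for t in ['strip','dock','post','vial_a','vial_b','jar']:
    rs=viewer.regions_of(t,'top')
    for r in rs[:4]:
        m=r['region']; P=W[m&(d>0)]
        top=P[P[:,2]>0.01]
        print(t,round(r['score'],2),r['box'],m.sum(),'mean',P.mean(0),'zmax',np.percentile(P[:,2],98))
        if t=='strip':
            q=cv2.minAreaRect(P[(P[:,2]>0.012)][:,:2].astype(np.float32)); print('  rect',q)
            q=cv2.minAreaRect(np.argwhere(m)[:,::-1].astype(np.float32)); print('  pxrect top plane',q, cv2.minAreaRect(px2plane('top',np.argwhere(m)[:,::-1],0.028)[:,:2].astype(np.float32)))
    print(t,[(s['score'],s['position']) for s in viewer.spot_point(t,'top')[:4]])
for t in ['strip_right_end','strip_left_end']:
    print(t,[(s['score'],s['position']) for s in viewer.spot_point(t,'top')[:4]])
np.save('W0.npy',W)
E
```

```text
bench z 0.0022102126253189507
strip 0.74 [329.4, 290.8, 68.8, 17.2] 1047 mean [ 0.3936 -0.1864  0.0256] zmax 0.037640655580919447
  rect ((0.3923552930355072, -0.18984779715538025), (0.028811460360884666, 0.13679341971874237), 3.6980817317962646)
  pxrect top plane ((363.62353515625, 297.0379638671875), (16.000944137573242, 69.47857666015625), 86.53176879882812) ((0.3932565152645111, -0.18718594312667847), (0.03107403963804245, 0.1375734508037567), 3.9568612575531006)
strip 0.62 [208.8, 215.2, 106.6, 38.8] 2128 mean [0.5095 0.0129 0.0371] zmax 0.05231085385837166
  rect ((0.5096418857574463, 0.012257963418960571), (0.039976272732019424, 0.19958224892616272), 12.227274894714355)
  pxrect top plane ((262.3484191894531, 235.28565979003906), (21.425220489501953, 103.41560363769531), 78.95905303955078) ((0.509920597076416, 0.012900814414024353), (0.04152225703001022, 0.20092417299747467), 12.236373901367188)
strip [(0.75, [260.6, 233.3]), (0.72, [237.1, 318.7]), (0.67, [362.7, 299.2])]
dock 0.64 [266.0, 112.9, 139.0, 69.6] 8975 mean [ 0.6788 -0.1236  0.0393] zmax 0.06559829718791714
dock 
[... 567 characters left out ...]
.0]), (0.69, [228.6, 132.5])]
vial_b 0.92 [416.5, 232.4, 32.1, 15.7] 336 mean [ 0.5057 -0.3073  0.0727] zmax 0.10054209872158607
vial_b 0.63 [216.3, 113.4, 16.8, 22.6] 301 mean [0.7141 0.0903 0.0711] zmax 0.10046794218789072
vial_b 0.29 [359.4, 192.1, 11.2, 15.6] 167 mean [ 0.5791 -0.1823  0.0374] zmax 0.04777944305893069
vial_b [(0.7, [422.5, 239.0]), (0.69, [228.6, 132.5])]
jar 0.85 [164.4, 109.7, 34.1, 32.8] 907 mean [0.715  0.1733 0.0605] zmax 0.07952722495614264
jar [(0.69, [217.5, 244.9]), (0.68, [182.2, 129.8])]
strip_right_end [(0.96, [313.4, 226.2]), (0.96, [398.8, 295.1]), (0.7, [228.0, 285.6])]
strip_left_end [(0.83, [329.2, 296.7]), (0.63, [249.0, 349.8]), (0.56, [214.9, 242.5])]
```

```bash
python3 - <<'E'
import cv2
p=cv2.imread('pics/top0.png')
cv2.imwrite('pics/top0_crop.png',cv2.resize(p[95:265,200:420],None,fx=3.5,fy=3.5,interpolation=cv2.INTER_CUBIC))
E
```

```text
(no output)
```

View pics/top0_crop.png

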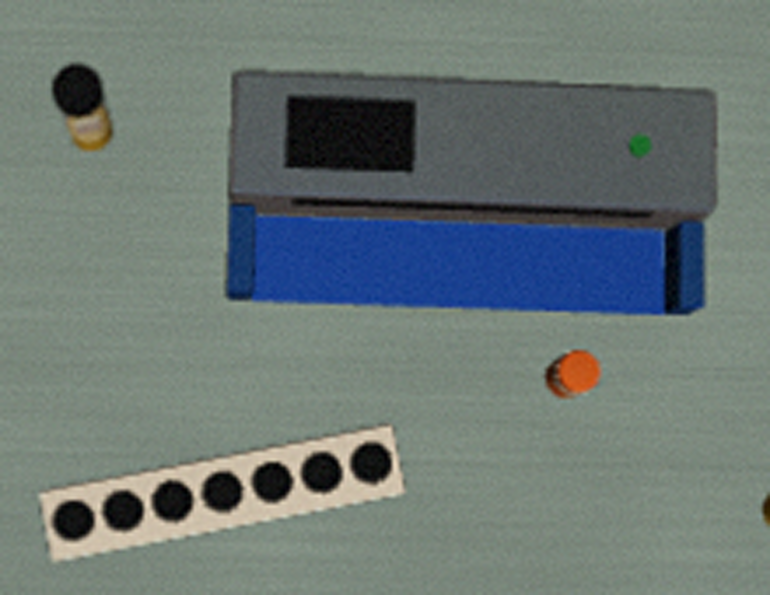

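```bash
python3 - <<'E'
from geo import *
W=np.load('W0.npy')
# housing top
sub=W[100:200,255:415].reshape(-1,3)
T=sub[(sub[:,2]>0.055)&(sub[:,2]<0.075)]
r=cv2.minAreaRect(T[:,:2].astype(np.float32)); print('housing',r, np.median(T[:,2]))
bp=cv2.boxPoints(r); print(bp)
C=sub[(sub[:,2]>0.03)&(sub[:,2]<0.045)&(sub[:,0]<0.66)]
for s in (C[C[:,1]>-0.1],C[C[:,1]<-0.15]):
    print('cheek',cv2.minAreaRect(s[:,:2].astype(np.float32)))
f=np.array([[252,300],[668,314]])/3.5+[200,95]
F=px2plane('top',f,0.0); print('mouth edge',F, F.mean(0))
dlt=F[0]-F[1]; print('yaw',np.degrees(np.arctan2(-dlt[0],dlt[1])),np.linalg.norm(dlt))
# hand corners of housing top
c=np.array([[233,72],[716,91],[713,216],[231,193]])/3.5+[200,95]
print('housing corners',px2plane('top',c,0.06))
# post top
P=W[185:215,350:380].reshape(-1,3);P=P[P[:,2]>0.036]; print('post',cv2.minEnclosingCircle(P[:,:2].astype(np.float32)),np.median(P[:,2]))
pt=np.array([[580,372]])/3.5+[200,95]; print(px2plane('top',pt,0.042))
for n,(r0,r1,c0,c1),z in [('va',(225,255,410,455),.085),('vb',(108,145,210,238),.085),('jar',(105,148,158,202),.065)]:
    P=W[r0:r1,c0:c1].reshape(-1,3);P=P[P[:,2]>z]; print(n,cv2.minEnclosingCircle(P[:,:2].astype(np.float32)))
E
python3 - <<'E'
import cv2,sys
sys.path.insert(0,'.')
from geo import *
# scene camera check
p,d=viewer.camera('scene');W=cloud('scene',d)
c=proj('scene',[[0.51,0.0126,0.02]])[0];print(c)
for r in viewer.regions_of('strip','scene'):
    P=W[r['region']&(d>0)];P=P[P[:,2]>0.01]
    print(r['score'],cv2.minAreaRect(P[:,:2].astype(np.float32)))
r=viewer.regions_of('post','scene')[0];P=W[r['region']&(d>0)];P=P[(P[:,2]>0.038)];print('post',cv2.minEnclosingCircle(P[:,:2].astype(np.float32)))
sub=W.reshape(-1,3);T=sub[(sub[:,2]>0.055)&(sub[:,2]<0.068)&(sub[:,0]>.6)&(sub[:,0]<.77)&(abs(sub[:,1]+.12)<.16)]
print('housing',cv2.minAreaRect(T[:,:2].astype(np.float32)))
E
```

```text
housing ((0.7042220234870911, -0.12356530129909515), (0.2700313627719879, 0.07287430763244629), 89.25657653808594) 0.06230081652685801
[[ 0.666  -0.2581]
 [ 0.7389 -0.259 ]
 [ 0.7424  0.011 ]
 [ 0.6695  0.0119]]
cheek ((0.6402930021286011, 0.003922797739505768), (0.039007242769002914, 0.013666807673871517), 1.180488109588623)
cheek ((0.6132562160491943, -0.22491422295570374), (0.03616398945450783, 0.11300213634967804), 46.12583923339844)
mouth edge [[ 0.6209 -0.0038  0.    ]
 [ 0.6189 -0.2475  0.    ]] [ 0.6199 -0.1257  0.    ]
yaw -0.48596985576762086 0.24374282707458536
housing corners [[ 0.7384  0.0099  0.06  ]
 [ 0.737  -0.2596  0.06  ]
 [ 0.6658 -0.2567  0.06  ]
 [ 0.6708  0.0095  0.06  ]]
post ((0.5394711494445801, -0.09442279487848282), 0.11151240766048431) 0.04401754880302848
[[ 0.5792 -0.1859  0.042 ]]
va ((0.5001025795936584, -0.1597035527229309), 0.16592557728290558)
vb ((0.6109369397163391, 0.049744606018066406), 0.12785638868808746)
jar ((0.6151100397109985, 0.10027523338794708), 0.15607425570487976)
[283.6541 187.3237]
0.87 ((0.5123271346092224, 0.011872291564941406), (0.04328717291355133, 0.200664684176445), 12.660147666931152)
0.8 ((0.34810638427734375, 0.05939584970474243), (0.13836708664894104, 0.03113131783902645), 22.071428298950195)
0.64 ((0.3950539231300354, -0.19061416387557983), (0.03134997934103012, 0.1370590776205063), 3.940887689590454)Traceback (most recent call last):
  File "<stdin>", line 10, in <module>
IndexError: list index out of range
```

```bash
cat > plan.py <<'E'
from geo import *
from scipy.spatial.transform import Rotation as Ro
D=np.array([0.619,-0.1235]); DY=np.radians(-0.7)
def d2w(p): 
    c,s=np.cos(DY),np.sin(DY); return D+np.array([[c,-s],[s,c]])@np.array(p)
def w2d(p):
    c,s=np.cos(DY),np.sin(DY); return np.array([[c,-s],[s,c]]).T@(np.array(p)-D)
def goto(xyz,yaw,obs=None,label=''):
    """world target TCP xyz; yaw(deg) of the jaw axis (tool y) direction mod 180 in world"""
    o=obs or monitor.get_obs(); R=Ro.from_quat(o['ee_rot']).as_matrix()
    off=R.T@(np.array(xyz)-o['position'])*1000
    cur=np.degrees(np.arctan2(R[1,1],R[0,1])); 
    # twist about tool x (down) -> world yaw decreases
    s=np.sign(R[2,0])
    tw=s*(yaw-cur); tw=(tw+90)%180-90
    print(label,'jaw yaw',round(cur,1),'toolx',R[:,0],'off',off.round(1),'twist',round(tw,1),'pos',o['position'],'q7',o['joint_pos'][6].round(2),'t',o['clock'])
def strip_pose():
    p,d=viewer.camera('top'); W=cloud('top',d); out=[]
    for r in viewer.regions_of('strip','top'):
        P=W[r['region']&(d>0)]; P=P[(P[:,2]>0.012)&(P[:,2]<0.065)]
        (c,(a,b),an)=cv2.minAreaRect(P[:,:2].astype(np.float32))
        if a>b: a,b=b,a; an-=90
        an=(an+90)%180-90
        if b>0.165 or True: out.append((r['score'],c,a,b,an))
    return p,out
def report(fn=None):
    p,out=strip_pose()
    if fn: cv2.imwrite('pics/'+fn,p)
    for s,c,a,b,an in out:
        if b<0.15: continue
        dc=w2d(c);th=np.radians(an)-DY
        u=np.array([-np.sin(th),np.cos(th)])
        print('strip sc%.2f'%s,'w',np.round(c,4),'size',round(a,3),round(b,3),'dock c',dc.round(4),'th',np.degrees(th).round(1),'R',(dc-.1*u).round(4),'L',(dc+.1*u).round(4))
E
python3 - <<'E'
from plan import *
report()
th=np.radians(12.2); n=np.array([np.cos(th),np.sin(th)])
c=np.array([.5097,.0126])
goto([*(c-.048*n),0.12],102.2,label='A')
goto([*(c-.048*n),0.003],102.2,label='A')
E
```

```text
strip sc0.71 w [0.5098 0.0119] size 0.04 0.2 dock c [-0.1109  0.134 ] th 12.8 R [-0.0886  0.0365] L [-0.1331  0.2315]
A jaw yaw -64.6 toolx [ 0.0001 -0.     -1.    ] off [ 111.3 -429.  -419.2] twist 13.2 pos [ 0.2678 -0.5647  0.2313] q7 -0.09 t 1.15
A jaw yaw -64.6 toolx [ 0.0001 -0.     -1.    ] off [ 228.3 -429.  -419.2] twist 13.2 pos [ 0.2678 -0.5647  0.2313] q7 -0.09 t 1.15
```

Call:
{"name": "send_rows", "arguments": {
  "grip": [0, 0, 0, 0, 0],
  "offset": [
    [0, -28, -28],
    [0, -56, -56],
    [0, -85, -84],
    [0, -114, -112],
    [0, -143, -140]
  ],
  "twist": [0, 0, 0, 0, 0]
}}

```text
clock: 1.57
position: [0.3333, -0.3737, 0.2314]
ee_rot: [0.69, 0.155, -0.69, 0.155]
ft_force: [1.1, -0.1, -0.5]
grip_width: 1.0
```

Call:
{"name": "send_rows", "arguments": {
  "grip": [0, 0, 0, 0, 0],
  "offset": [
    [0, -28, -28],
    [0, -56, -56],
    [0, -85, -84],
    [0, -114, -112],
    [0, -143, -140]
  ],
  "twist": [0, 0, 0, 0, 0]
}}

```text
clock: 1.98
position: [0.3985, -0.1845, 0.2316]
ee_rot: [0.69, 0.155, -0.69, 0.156]
ft_force: [1.6, -0.9, 0.6]
grip_width: 1.003
```

Call:
{"name": "send_rows", "arguments": {
  "grip": [0, 0, 0, 0, 0],
  "offset": [
    [10, -28, -28],
    [20, -56, -56],
    [35, -85, -84],
    [50, -114, -112],
    [70, -143, -139]
  ],
  "twist": [3, 6, 9, 12, 13.2]
}}

```text
clock: 2.4
position: [0.462, -0.0001, 0.1642]
ee_rot: [0.704, 0.074, -0.702, 0.074]
ft_force: [1.4, -0.8, 0.1]
grip_width: 1.001
```

```bash
python3 - <<'E'
from plan import *
th=np.radians(12.2); n=np.array([np.cos(th),np.sin(th)])
c=np.array([.5097,.0126])
goto([*(c-.048*n),0.003],102.2,label='A')
save('wrist','w1.png'); save('scene','s1.png')
E
```

```text
A jaw yaw -78.0 toolx [ 0.0027 -0.0004 -1.    ] off [161.2  -2.5  -0.9] twist -0.2 pos [ 0.462  -0.0001  0.1642] q7 -1.49 t 2.4
```

View pics/s1.png

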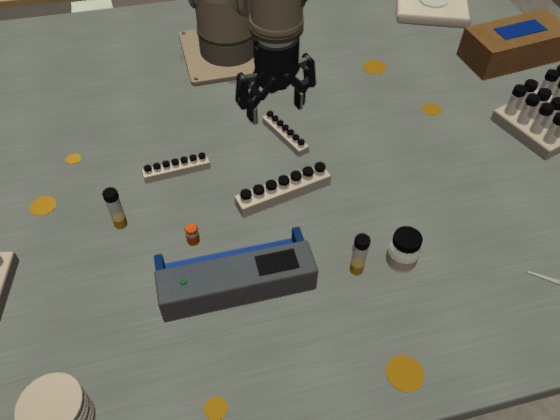

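The scene view shows the gripper behind the strip, with the fingers clear of the small strip at (285,132). I'll descend now.

Call:
{"name": "send_rows", "arguments": {
  "grip": [0, 0, 0, 0, 0],
  "offset": [
    [40, -2.5, -1],
    [80, -2.5, -1],
    [120, -2.5, -1],
    [150, -2.5, -1],
    [162, -2.5, -1]
  ],
  "twist": [0, 0, 0, 0, 0]
}}

```text
clock: 2.92
position: [0.459, 0.0002, -0.0019]
ee_rot: [-0.701, -0.075, 0.705, -0.075]
ft_force: [-1.0, -1.0, 0.4]
grip_width: 0.998
```

Call:
{"name": "send_rows", "arguments": {
  "grip": [0, 0, 0, 0, 0],
  "offset": [
    [0, 0, -3],
    [0, 0, -6],
    [0, 0, -10],
    [0, 0, -14],
    [0, 0, -18]
  ],
  "twist": [0, 0, 0, 0, 0]
}}

```text
clock: 3.33
position: [0.4808, 0.0041, 0.0033]
ee_rot: [0.704, 0.075, -0.702, 0.075]
ft_force: [-2.8, -0.3, 3.8]
grip_width: 0.999
```

```bash
python3 - <<'E'
from plan import *
o=monitor.get_obs();print(o['position'],o['ft_force'],o['clock'])
save('scene','s2.png'); report('t2.png')
E
```

```text
[0.4808 0.0041 0.0033] [-2.8222 -0.3319  3.845 ] 3.3333
strip sc0.72 w [0.5106 0.0118] size 0.039 0.199 dock c [-0.1101  0.134 ] th 12.9 R [-0.0877  0.0365] L [-0.1324  0.2314]
```

View pics/s2.png

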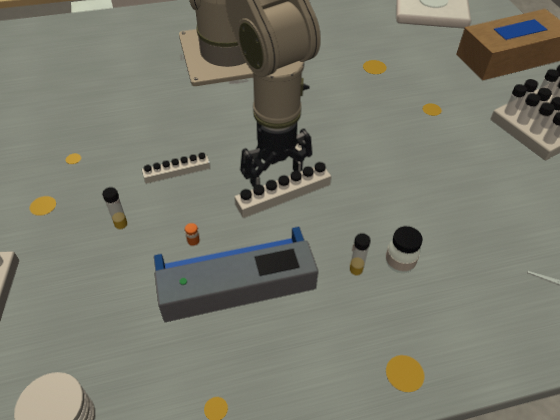

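View pics/t2.png

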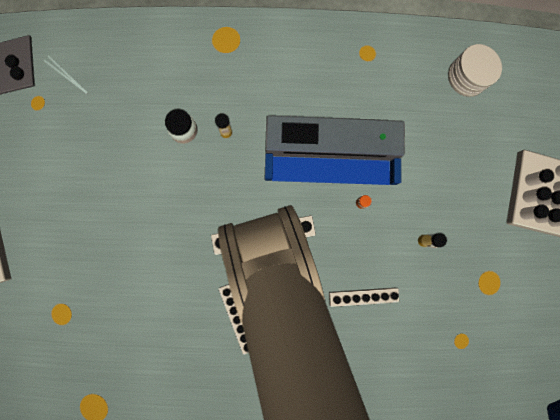

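Call:
{"name": "send_rows", "arguments": {
  "grip": [0, 0, 0, 0, 0],
  "offset": [
    [0, 0, -6],
    [0, 0, -14],
    [0, 0, -22],
    [0, 0, -30],
    [0, 0, -38]
  ],
  "twist": [0, 0, 0, 0, 0]
}}

```text
clock: 3.9
position: [0.5172, 0.0125, 0.0016]
ee_rot: [-0.703, -0.075, 0.703, -0.075]
ft_force: [-4.1, -0.3, 2.7]
grip_width: 0.998
```

Call:
{"name": "send_rows", "arguments": {
  "grip": [0, 0, 0, 0, 0],
  "offset": [
    [0, 0, -8],
    [0, 0, -16],
    [0, 0, -24],
    [0, 0, -32],
    [0, 0, -37]
  ],
  "twist": [0, 0, 0, 0, 0]
}}

```text
clock: 4.32
position: [0.5536, 0.0204, 0.0017]
ee_rot: [0.703, 0.075, -0.703, 0.075]
ft_force: [-3.2, -1.1, 3.2]
grip_width: 1.0
```

```bash
python3 - <<'E'
from plan import *
o=monitor.get_obs();print(o['position'],o['ft_force'],o['clock'])
save('scene','s3.png'); report('t3.png')
E
```

```text
[0.5536 0.0204 0.0017] [-3.2463 -1.0815  3.214 ] 4.3167
strip sc0.62 w [0.5834 0.0281] size 0.04 0.2 dock c [-0.0375  0.1511] th 13.4 R [-0.0143  0.0539] L [-0.0607  0.2484]
```

View pics/s3.png

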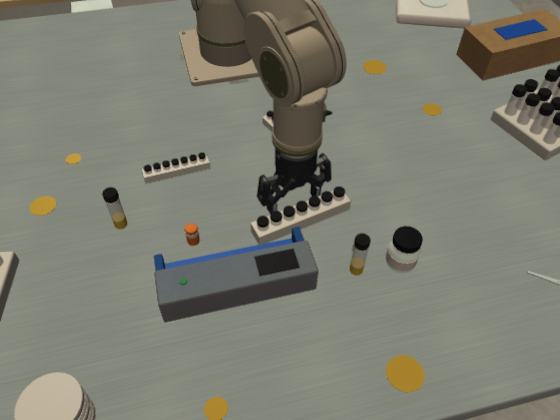

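The strip moved straight, at about 13°, and its right end is now at x≈-14 mm with the post ahead-right. Next I'll lift clear and go round to the left end.

Call:
{"name": "send_rows", "arguments": {
  "grip": [0, 0, 0, 0, 0],
  "offset": [
    [0, 0, 8],
    [-20, 0, 15],
    [-60, 0, 18],
    [-100, 0, 18],
    [-125, 0, 18]
  ],
  "twist": [0, 0, 0, 0, 0]
}}

```text
clock: 4.88
position: [0.535, 0.0164, 0.1302]
ee_rot: [0.704, 0.075, -0.702, 0.075]
ft_force: [0.9, 0.1, -0.0]
grip_width: 0.998
```

```bash
python3 - <<'E'
from plan import *
report('t4.png')
th=np.radians(12.6);u=np.array([-np.sin(th),np.cos(th)])
e=np.array([.5834,.0281])+.1*u
goto([*(e+.034*u),0.012],12.6,label='B')
E
```

```text
B jaw yaw -77.8 toolx [ 0.008  -0.0011 -1.    ] off [ 119.5 -136.1  -46. ] twist 89.6 pos [0.5369 0.0163 0.1315] q7 -1.61 t 4.9833
```

Call:
{"name": "send_rows", "arguments": {
  "grip": [60, 120, 180, 215, 215],
  "offset": [
    [0, -27, -9],
    [0, -54, -18],
    [0, -81, -27],
    [0, -108, -36],
    [0, -136, -46]
  ],
  "twist": [-7, -14, -21, -28, -35]
}}

```text
clock: 5.4
position: [0.5504, 0.1594, 0.1261]
ee_rot: [-0.647, -0.284, 0.648, -0.285]
ft_force: [0.1, -0.7, 0.5]
grip_width: 0.3
```

Call:
{"name": "send_rows", "arguments": {
  "grip": [215, 215, 215, 215, 215],
  "offset": [
    [0, 0, 0],
    [0, 0, 0],
    [0, 0, 0],
    [0, 0, 0],
    [0, 0, 0]
  ],
  "twist": [-7, -14, -21, -28, -35]
}}

```text
clock: 5.82
position: [0.5503, 0.1586, 0.1259]
ee_rot: [-0.531, -0.466, 0.532, -0.466]
ft_force: [-0.6, 1.2, -0.8]
grip_width: 0.157
```

Call:
{"name": "send_rows", "arguments": {
  "grip": [215, 215, 215, 215, 215],
  "offset": [
    [0, 0, 0],
    [0, 0, 0],
    [0, 0, 0],
    [0, 0, 0],
    [0, 0, 0]
  ],
  "twist": [-7, -14, -20.4, -20.4, -20.4]
}}

```text
clock: 6.23
position: [0.5506, 0.1585, 0.1261]
ee_rot: [0.443, 0.551, -0.443, 0.551]
ft_force: [0.1, -0.1, -0.2]
grip_width: 0.157
```

```bash
python3 - <<'E'
from plan import *
report('t5.png')
th=np.radians(12.6);u=np.array([-np.sin(th),np.cos(th)])
e=np.array([.5834,.0281])+.1*u
goto([*(e+.034*u),0.012],12.6,label='B')
print(monitor.get_obs()['grip_width'],e)
save('wrist','w5.png')
E
```

```text
strip sc0.94 w [0.5841 0.0283] size 0.04 0.201 dock c [-0.0368  0.1514] th 12.9 R [-0.0145  0.0539] L [-0.059   0.2488]
B jaw yaw 12.4 toolx [-0.0002 -0.0003 -1.    ] off [114.4   3.3   0.5] twist -0.2 pos [0.5509 0.1587 0.1264] q7 -0.43 t 6.3333
0.1541091704536938 [0.5616 0.1257]
```

View pics/t5.png

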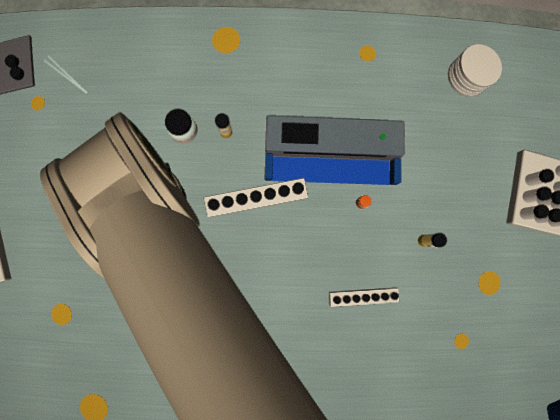

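View pics/w5.png

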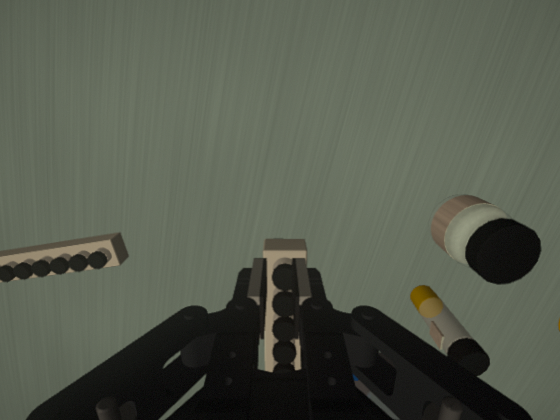

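```bash
python3 - <<'E'
from plan import *
m=viewer.camera_model('wrist');o=monitor.get_obs();R=Ro.from_quat(o['ee_rot']).as_matrix()
def pw(X):
    t=R.T@(np.array(X)-o['position']); M=np.linalg.inv(m['mount']); c=(M@np.r_[t,1])[:3]
    return cv2.projectPoints(c.reshape(1,3),np.zeros(3),np.zeros(3),m['camera_matrix'],m['distortion'])[0].ravel(),c[2]
print(pw([.5616,.1257,.028]), pw([.5616,.1257,0]), pw(o['position']), pw([*o['position'][:2],0.012]))
E
```

```text
(array([282.8163, 249.2788]), np.float64(0.2661790553305716)) (array([282.4754, 236.3948]), np.float64(0.29263058474172926)) (array([279.1645, 273.0565]), np.float64(0.1617601403418619)) (array([279.1108, 206.3957]), np.float64(0.2699550931309251))
```

Call:
{"name": "send_rows", "arguments": {
  "grip": [215, 215, 215, 215, 215],
  "offset": [
    [35, 3.5, 0],
    [70, 3.5, 0],
    [100, 3.5, 0],
    [114, 3.5, 0],
    [114, 3.5, 0]
  ],
  "twist": [0, 0, 0, 0, 0]
}}

```text
clock: 6.8
position: [0.5526, 0.159, 0.0098]
ee_rot: [0.441, 0.553, -0.444, 0.55]
ft_force: [-0.6, -0.6, 1.0]
grip_width: 0.156
```

Call:
{"name": "send_rows", "arguments": {
  "grip": [215, 215, 215, 215, 215],
  "offset": [
    [0, 0, 8],
    [0, 0, 16],
    [0, 0, 24],
    [0, 0, 32],
    [0, 0, 40]
  ],
  "twist": [0, 0, 0, 0, 0]
}}

```text
clock: 7.22
position: [0.5643, 0.1203, 0.0141]
ee_rot: [0.443, 0.551, -0.442, 0.552]
ft_force: [-0.4, 2.1, 1.8]
grip_width: 0.153
```

```bash
python3 - <<'E'
from plan import *
o=monitor.get_obs();print(o['position'],o['ft_force'],o['clock'])
save('scene','s6.png'); report('t6.png')
E
```

```text
[0.5643 0.1203 0.0141] [-0.358   2.1062  1.8345] 7.2167
```

View pics/s6.png

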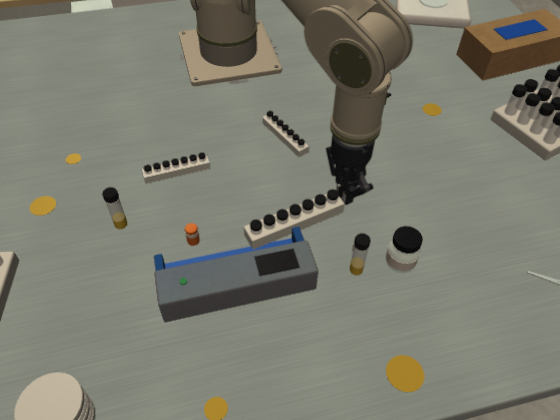

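Call:
{"name": "send_rows", "arguments": {
  "grip": [215, 215, 215, 215, 215],
  "offset": [
    [0, 0, 8],
    [0, 0, 16],
    [0, 0, 24],
    [0, 0, 32],
    [0, 0, 40]
  ],
  "twist": [0, 0, 0, 0, 0]
}}

```text
clock: 7.78
position: [0.5722, 0.0808, 0.0127]
ee_rot: [0.442, 0.552, -0.442, 0.552]
ft_force: [-1.2, 3.9, 2.5]
grip_width: 0.158
```

```bash
python3 - <<'E'
from plan import *
o=monitor.get_obs();print(o['position'],o['ft_force'],o['clock'])
report('t7.png')
p,d=viewer.camera('scene');W=cloud('scene',d)
for r in viewer.regions_of('strip','scene'):
    P=W[r['region']&(d>0)];P=P[(P[:,2]>0.01)&(P[:,2]<.03)]
    print(r['score'],cv2.minAreaRect(P[:,:2].astype(np.float32)))
E
```

```text
[0.5722 0.0808 0.0127] [-1.2301  3.8922  2.5152] 7.7833
0.83 ((0.6003381609916687, -0.029259830713272095), (0.044386185705661774, 0.19976870715618134), 13.013090133666992)
0.76 ((0.3482986092567444, 0.059076517820358276), (0.13802523910999298, 0.030190398916602135), 21.93278694152832)
0.59 ((0.3936184048652649, -0.19048470258712769), (0.03127163276076317, 0.13644792139530182), 4.002460479736328)
```

View pics/t7.png

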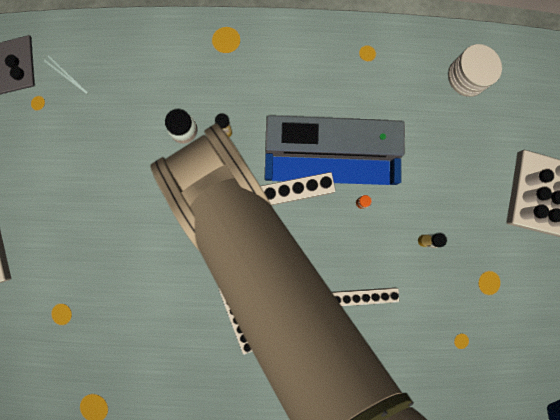

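Call:
{"name": "send_rows", "arguments": {
  "grip": [215, 215, 215, 215, 215],
  "offset": [
    [0, 0, 8],
    [0, 0, 16],
    [0, 0, 24],
    [0, 0, 32],
    [0, 0, 40]
  ],
  "twist": [0, 0, 0, 0, 0]
}}

```text
clock: 8.4
position: [0.5809, 0.0414, 0.0126]
ee_rot: [0.442, 0.552, -0.442, 0.552]
ft_force: [-0.8, 1.8, -0.4]
grip_width: 0.155
```

```bash
cat >> plan.py <<'E'
def rep_scene(fn=None):
    p,d=viewer.camera('scene');W=cloud('scene',d)
    if fn: cv2.imwrite('pics/'+fn,p)
    for r in viewer.regions_of('strip','scene'):
        P=W[r['region']&(d>0)];P=P[(P[:,2]>0.012)&(P[:,2]<.032)]
        (c,(a,b),an)=cv2.minAreaRect(P[:,:2].astype(np.float32))
        if a>b: a,b=b,a; an-=90
        if b<.15: continue
        an=(an+90)%180-90
        c=np.array(c)-[.0025,-.0003]; dc=w2d(c);th=np.radians(an-.4)-DY;u=np.array([-np.sin(th),np.cos(th)])
        print('scene sc%.2f'%r['score'],'w',c.round(4),'size',round(a,3),round(b,3),'dock',dc.round(4),'th',np.degrees(th).round(1),'R',(dc-.1*u).round(4),'L',(dc+.1*u).round(4))
E
python3 - <<'E'
from plan import *
o=monitor.get_obs();print(o['position'],o['ft_force'],o['clock'])
rep_scene('s8.png');report('t8.png')
E
```

```text
[0.5809 0.0414 0.0126] [-0.7942  1.8397 -0.4345] 8.4
scene sc0.58 w [ 0.6059 -0.0662] size 0.043 0.202 dock [-0.0138  0.0571] th 13.0 R [ 0.0087 -0.0403] L [-0.0363  0.1546]
```

View pics/s8.png

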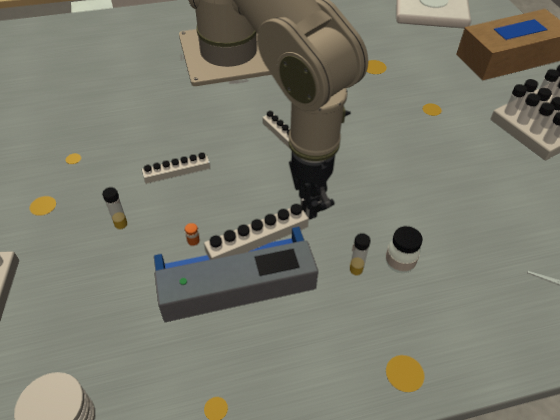

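View pics/t8.png

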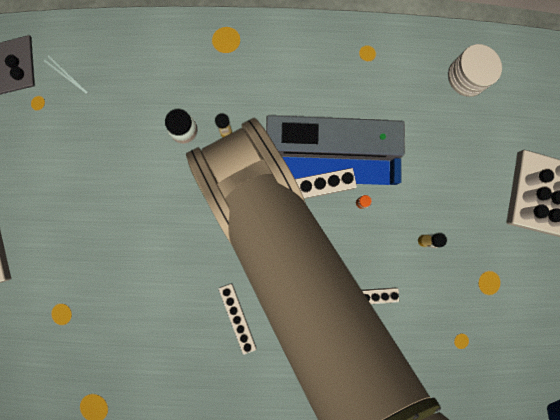

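Call:
{"name": "send_rows", "arguments": {
  "grip": [215, 215, 215, 215, 215],
  "offset": [
    [0, 0, 8],
    [0, 0, 17],
    [0, 0, 26],
    [0, 0, 36],
    [0, 0, 46]
  ],
  "twist": [0, 0, 0, 0, 0]
}}

```text
clock: 9.02
position: [0.5911, -0.0033, 0.0129]
ee_rot: [0.442, 0.552, -0.442, 0.552]
ft_force: [-1.0, 3.5, 2.0]
grip_width: 0.155
```

```bash
python3 - <<'E'
from plan import *
o=monitor.get_obs();print(o['position'],o['ft_force'],o['clock'])
rep_scene('s9.png');save('wrist','w9.png')
E
```

```text
[ 0.5911 -0.0033  0.0129] [-0.9797  3.5066  2.0284] 9.0167
scene sc0.78 w [ 0.616  -0.1111] size 0.043 0.201 dock [-0.0032  0.0123] th 12.9 R [ 0.0192 -0.0851] L [-0.0256  0.1098]
```

View pics/s9.png

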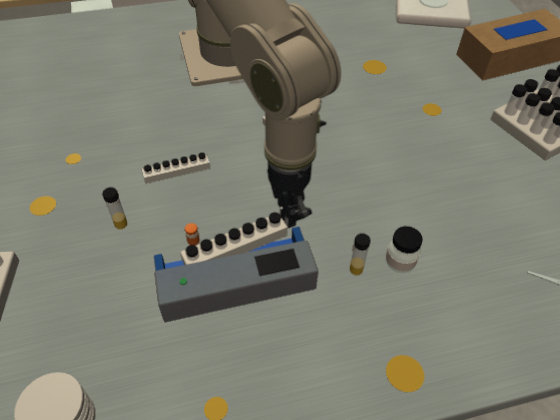

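View pics/w9.png

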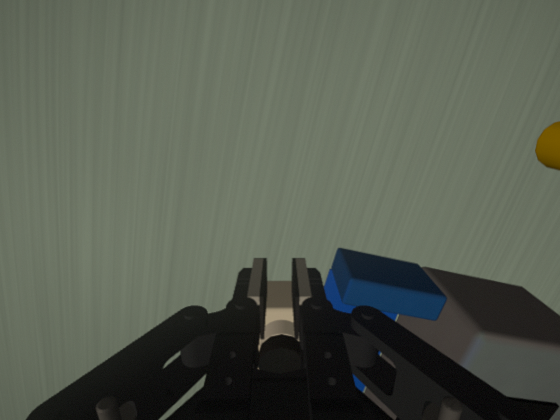

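R is at about (19,-85) mm and L at about (-26,110) mm in the dock frame, so the first milestone is met. I'll retreat and go round to the near side.

Call:
{"name": "send_rows", "arguments": {
  "grip": [215, 215, 215, 215, 215],
  "offset": [
    [0, 0, -8],
    [-20, 0, -16],
    [-55, -5, -18],
    [-90, -10, -18],
    [-115, -20, -18]
  ],
  "twist": [0, 0, 0, 0, 0]
}}

```text
clock: 9.58
position: [0.5677, 0.0129, 0.1303]
ee_rot: [0.442, 0.552, -0.441, 0.553]
ft_force: [0.3, -0.5, 0.7]
grip_width: 0.161
```

```bash
python3 - <<'E'
from plan import *
rep_scene()
goto([*d2w([-.0518,.0319]),0.003],-77.8,label='C')
E
```

```text
scene sc0.58 w [ 0.6172 -0.1137] size 0.043 0.201 dock [-0.002   0.0098] th 12.8 R [ 0.0202 -0.0877] L [-0.0241  0.1073]
C jaw yaw 12.6 toolx [ 0.0058 -0.0013 -1.    ] off [129.  -24.1 100.2] twist -89.6 pos [0.5684 0.0122 0.1319] q7 -0.16 t 9.6833
```

Call:
{"name": "send_rows", "arguments": {
  "grip": [150, 100, 50, 0, 0],
  "offset": [
    [0, -5, 20],
    [0, -10, 40],
    [0, -15, 60],
    [0, -20, 80],
    [0, -24, 100]
  ],
  "twist": [7, 14, 21, 28, 35]
}}

```text
clock: 10.1
position: [0.565, -0.0922, 0.1269]
ee_rot: [-0.588, -0.392, 0.589, -0.392]
ft_force: [-0.1, -1.2, -0.5]
grip_width: 0.855
```

Call:
{"name": "send_rows", "arguments": {
  "grip": [0, 0, 0, 0, 0],
  "offset": [
    [0, 0, 0],
    [0, 0, 0],
    [0, 0, 0],
    [0, 0, 0],
    [0, 0, 0]
  ],
  "twist": [7, 14, 21, 28, 35]
}}

```text
clock: 10.52
position: [0.5652, -0.0911, 0.1268]
ee_rot: [-0.679, -0.197, 0.68, -0.196]
ft_force: [0.3, -0.5, 0.6]
grip_width: 1.002
```

Call:
{"name": "send_rows", "arguments": {
  "grip": [0, 0, 0, 0, 0],
  "offset": [
    [0, 0, 0],
    [0, 0, 0],
    [0, 0, 0],
    [0, 0, 0],
    [0, 0, 0]
  ],
  "twist": [7, 14, 20.4, 20.4, 20.4]
}}

```text
clock: 10.93
position: [0.5653, -0.0912, 0.1271]
ee_rot: [-0.703, -0.076, 0.703, -0.077]
ft_force: [0.6, -0.7, 0.4]
grip_width: 0.999
```

```bash
python3 - <<'E'
from plan import *
rep_scene('s11.png');save('wrist','w11.png')
goto([*d2w([-.0518,.0319]),0.003],-77.8,label='C')
E
```

```text
scene sc0.92 w [ 0.6162 -0.114 ] size 0.043 0.201 dock [-0.0029  0.0095] th 12.3 R [ 0.0184 -0.0882] L [-0.0242  0.1072]
C jaw yaw -77.6 toolx [-0.0004  0.     -1.    ] off [124.4  -0.2  -2.2] twist 0.2 pos [ 0.5655 -0.0917  0.1274] q7 -1.44 t 11.0833
```

View pics/w11.png

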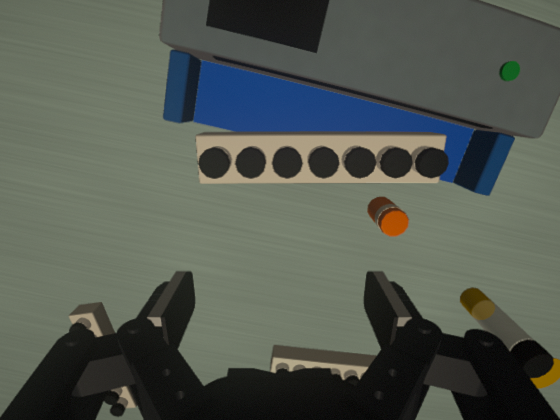

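View pics/s11.png

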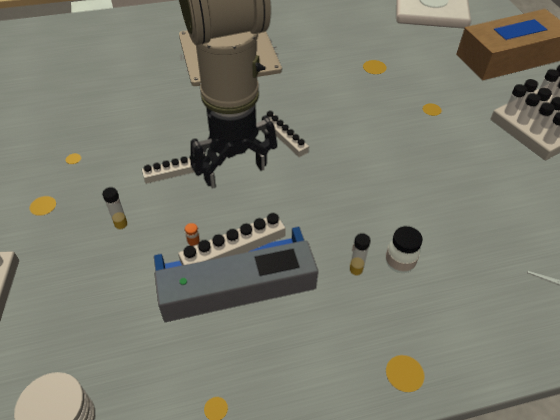

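The wrist view shows the strip at (320,160), tucked behind the post at (388,215), with both fingers on its near side and clear. I'll descend.

Call:
{"name": "send_rows", "arguments": {
  "grip": [0, 0, 0, 0, 0],
  "offset": [
    [35, 0, 0],
    [70, 0, 0],
    [105, 0, 0],
    [123, 0, 0],
    [123, 0, 0]
  ],
  "twist": [0, 0, 0, 0, 0]
}}

```text
clock: 11.5
position: [0.5625, -0.0916, 0.0004]
ee_rot: [-0.701, -0.076, 0.705, -0.075]
ft_force: [-0.6, 0.7, -0.2]
grip_width: 1.005
```

```bash
python3 - <<'E'
from plan import *
c=np.array([-.0028,.0097]);
# interpolate strip pose to home; TCP sits s along axis, 31mm behind; report TCP dock poses
for f in np.linspace(0,1,6):
    th=np.radians(12.6*(1-f)); R=np.array([.019,-.0882])*(1-f)+f*np.array([.030,-.090])
    u=np.array([-np.sin(th),np.cos(th)]);n=np.array([np.cos(th),np.sin(th)])
    t=R+.122*u-.031*n
    goto([*d2w(t),.003],-90.7+np.degrees(th),label='%.1f'%f)
E
```

```text
0.0 jaw yaw -77.7 toolx [-0.0069  0.0016 -1.    ] off [ -2.8  11.2 -16.9] twist 0.4 pos [ 0.5625 -0.0916  0.0004] q7 -1.52 t 11.5
0.2 jaw yaw -77.7 toolx [-0.0069  0.0016 -1.    ] off [ -2.8  10.8 -24.4] twist 2.9 pos [ 0.5625 -0.0916  0.0004] q7 -1.52 t 11.5
0.4 jaw yaw -77.7 toolx [-0.0069  0.0016 -1.    ] off [ -2.9  10.7 -31.9] twist 5.4 pos [ 0.5625 -0.0916  0.0004] q7 -1.52 t 11.5
0.6 jaw yaw -77.7 toolx [-0.0069  0.0016 -1.    ] off [ -2.9  10.8 -39.4] twist 7.9 pos [ 0.5625 -0.0916  0.0004] q7 -1.52 t 11.5
0.8 jaw yaw -77.7 toolx [-0.0069  0.0016 -1.    ] off [ -2.9  11.2 -47. ] twist 10.5 pos [ 0.5625 -0.0916  0.0004] q7 -1.52 t 11.5
1.0 jaw yaw -77.7 toolx [-0.0069  0.0016 -1.    ] off [ -3.   11.8 -54.6] twist 13.0 pos [ 0.5625 -0.0916  0.0004] q7 -1.52 t 11.5
```

Call:
{"name": "send_rows", "arguments": {
  "grip": [0, 0, 0, 0, 0],
  "offset": [
    [0, 0, -7],
    [0, 0, -13],
    [0, 0, -19],
    [0, 0, -25],
    [0, 0, -32]
  ],
  "twist": [0, 0, 1, 3, 5.5]
}}

```text
clock: 11.92
position: [0.5983, -0.0851, 0.0064]
ee_rot: [0.707, 0.04, -0.705, 0.041]
ft_force: [-1.9, 1.2, 1.8]
grip_width: 1.002
```

```bash
python3 - <<'E'
from plan import *
o=monitor.get_obs();print(o['position'],o['ft_force'],o['clock'])
rep_scene('s12.png');save('wrist','w12.png')
for f in np.linspace(0.4,1,4):
    th=np.radians(12.6*(1-f)); R=np.array([.019,-.0882])*(1-f)+f*np.array([.030,-.090])
    u=np.array([-np.sin(th),np.cos(th)]);n=np.array([np.cos(th),np.sin(th)])
    t=R+.133*u-.031*n
    goto([*d2w(t),.003],-90.7+np.degrees(th),label='%.1f'%f)
E
```

```text
[ 0.5983 -0.0851  0.0064] [-1.8876  1.1965  1.827 ] 11.9167
scene sc0.81 w [ 0.6326 -0.1132] size 0.041 0.201 dock [0.0135 0.0105] th 6.8 R [ 0.0253 -0.0889] L [0.0017 0.1098]
0.4 jaw yaw -83.3 toolx [ 0.0026 -0.0003 -1.    ] off [ 3.  -1.   3.7] twist -0.1 pos [ 0.5984 -0.0849  0.006 ] q7 -1.63 t 12.0667
0.6 jaw yaw -83.3 toolx [ 0.0026 -0.0003 -1.    ] off [ 3.  -1.6 -4.3] twist 2.4 pos [ 0.5984 -0.0849  0.006 ] q7 -1.63 t 12.0667
0.8 jaw yaw -83.3 toolx [ 0.0026 -0.0003 -1.    ] off [  3.1  -1.9 -12.4] twist 4.9 pos [ 0.5984 -0.0849  0.006 ] q7 -1.63 t 12.0667
1.0 jaw yaw -83.3 toolx [ 0.0026 -0.0003 -1.    ] off [  3.1  -2.  -20.5] twist 7.4 pos [ 0.5984 -0.0849  0.006 ] q7 -1.63 t 12.0667
```

View pics/w12.png

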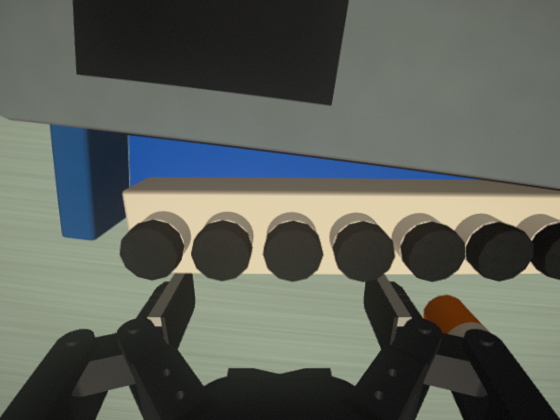

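Call:
{"name": "send_rows", "arguments": {
  "grip": [0, 0, 0, 0, 0],
  "offset": [
    [2, 0, -3],
    [3, 0, -8],
    [3, 0, -12],
    [3, 0, -16],
    [3, 0, -19]
  ],
  "twist": [1.4, 3, 4.5, 6, 7.4]
}}

```text
clock: 12.48
position: [0.6161, -0.0829, 0.0017]
ee_rot: [0.707, -0.005, -0.707, -0.005]
ft_force: [-1.6, 0.5, -0.2]
grip_width: 1.001
```

```bash
python3 - <<'E'
from plan import *
o=monitor.get_obs();print(o['position'],o['ft_force'],o['clock'])
rep_scene('s13.png');save('wrist','w13.png')
goto([*d2w([-.001,.043]),.003],-90.7)
E
```

```text
[ 0.6161 -0.0829  0.0017] [-1.5726  0.5475 -0.2214] 12.4833
 jaw yaw -90.7 toolx [ 0.0009 -0.0001 -1.    ] off [-1.1 -2.5 -2.2] twist -0.0 pos [ 0.6163 -0.0829  0.0018] q7 -1.75 t 12.6333
```

View pics/w13.png

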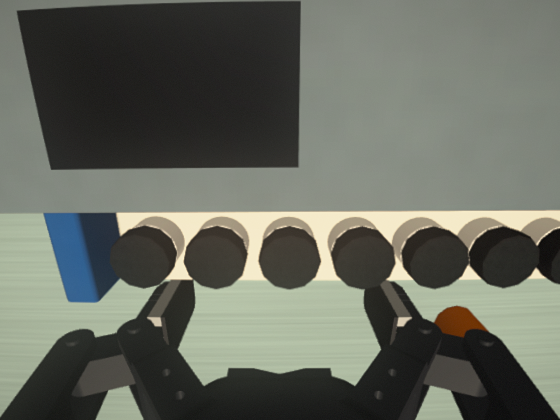

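The strip is parallel and close to home. One slow nudge should seat it against the back wall.

Call:
{"name": "send_rows", "arguments": {
  "grip": [0, 0, 0, 0, 0],
  "offset": [
    [0, 0, -1],
    [0, 0, -1.5],
    [0, 0, -2],
    [0, 0, -2.5],
    [0, 0, -3]
  ],
  "twist": [0, 0, 0, 0, 0]
}}

```text
clock: 13.05
position: [0.6187, -0.0832, 0.0018]
ee_rot: [-0.707, 0.005, 0.707, 0.004]
ft_force: [-3.3, -0.9, 1.9]
grip_width: 0.999
```

Call:
{"name": "send_rows", "arguments": {
  "grip": [0, 0, 0, 0, 0],
  "offset": [
    [0, 0, -0.5],
    [0, 0, -1],
    [0, 0, -1.5],
    [0, 0, -2],
    [0, 0, -2]
  ],
  "twist": [0, 0, 0, 0, 0]
}}

```text
clock: 13.47
position: [0.6192, -0.0832, 0.0014]
ee_rot: [-0.706, 0.005, 0.708, 0.004]
ft_force: [-10.7, 0.1, 8.1]
grip_width: 1.004
```

The force rose to 10.7 N and the TCP moved only 0.5 mm of the 2 mm I commanded, so the strip is against the wall. I'll back off gently, then lift.

Call:
{"name": "send_rows", "arguments": {
  "grip": [0, 0, 0, 0, 0],
  "offset": [
    [0, 0, 3],
    [0, 0, 8],
    [0, 0, 15],
    [0, 0, 20],
    [-15, 0, 20]
  ],
  "twist": [0, 0, 0, 0, 0]
}}

```text
clock: 13.88
position: [0.5978, -0.0828, 0.0143]
ee_rot: [-0.705, 0.004, 0.709, 0.005]
ft_force: [0.4, -0.4, -1.0]
grip_width: 0.998
```

Call:
{"name": "send_rows", "arguments": {
  "grip": [0, 0, 0, 0, 0],
  "offset": [
    [-30, 0, 0],
    [-70, 0, 10],
    [-105, 0, 40],
    [-140, 0, 75],
    [-160, 0, 110]
  ],
  "twist": [0, 0, 0, 0, 0]
}}

```text
clock: 14.3
position: [0.4995, -0.0812, 0.173]
ee_rot: [0.708, -0.005, -0.706, -0.004]
ft_force: [0.0, -0.5, 1.7]
grip_width: 1.0
```

```bash
python3 - <<'E'
from plan import *
o=monitor.get_obs();print(o['position'],o['ft_force'],o['clock'])
report('t14.png'); rep_scene('s14.png')
import cv2
p=cv2.imread('pics/t14.png');cv2.imwrite('pics/t14c.png',cv2.resize(p[95:265,160:460],None,fx=2.6,fy=2.6,interpolation=cv2.INTER_CUBIC))
E
```

```text
[ 0.4995 -0.0812  0.173 ] [ 0.0331 -0.5237  1.7008] 14.3
strip sc0.82 w [ 0.6495 -0.1142] size 0.041 0.2 dock c [0.0304 0.0097] th -0.0 R [ 0.0303 -0.0903] L [0.0304 0.1097]
scene sc0.98 w [ 0.6392 -0.1138] size 0.023 0.201 dock [0.0201 0.01  ] th -1.2 R [ 0.0179 -0.09  ] L [0.0222 0.11  ]
```

View pics/t14c.png

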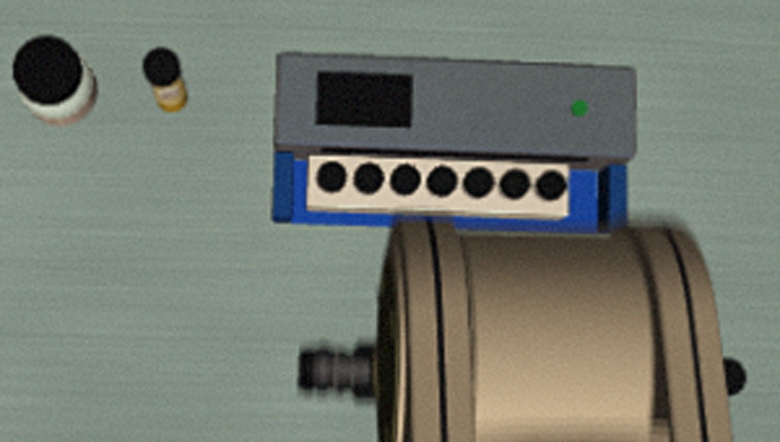

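View pics/s14.png

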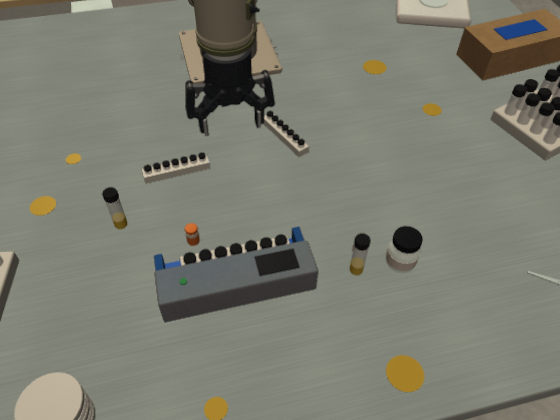

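The strip lies home along the back wall at x 30.4 mm, y 9.7 mm, angle 0°. The vials and jar look unmoved. I'll let the arm settle, then hand in.

Call:
{"name": "send_rows", "arguments": {
  "grip": [0, 0, 0, 0, 0],
  "offset": [
    [0, 0, 0],
    [0, 0, 0],
    [0, 0, 0],
    [0, 0, 0],
    [0, 0, 0]
  ],
  "twist": [0, 0, 0, 0, 0]
}}

```text
clock: 14.92
position: [0.4997, -0.0813, 0.1702]
ee_rot: [-0.707, 0.004, 0.707, 0.005]
ft_force: [-0.4, -0.6, -0.6]
grip_width: 1.002
```

```bash
python3 - <<'E'
from plan import *
report(); o=monitor.get_obs();print(o['ft_force'],o['clock'])
print(manip.hand_in())
E
```

```text
strip sc0.74 w [ 0.6498 -0.1141] size 0.041 0.2 dock c [0.0307 0.0098] th 0.1 R [ 0.0309 -0.0902] L [0.0304 0.1098]
[-0.1523 -0.0704 -0.1796] 15.0167
the job is handed in; nothing more can be done
None
```

The strip is home in the bay, and I handed the job in at about 15 s of the 61 s allowed. `hand_in` gave no verdict.

**What I did:** I only pushed, in three stages.
1. With both open fingers on its near side, I pushed the strip forward.
2. I pushed it lengthwise by its left end until the right end was behind the post. By the scene camera the right end was at about (19, -85) mm and the left end at about (-26, 110) mm in the dock frame, which meets the on-the-way condition.
3. I swung the left end in with both fingers and seated the strip against the back wall. Contact force at the wall was about 11 N.

**Last checks:**
- **Strip pose:** the top camera put it at x ≈ 30.7 mm, y ≈ 9.8 mm, about 0.1° off parallel.
- **Robot:** the gripper was about 170 mm above the bench, clear of everything, with near-zero wrist force.
- **Vials and jar:** they look unmoved in the pictures, but I did not re-measure their positions.

**One disagreement:** the scene camera's last fit gave x ≈ 20 mm. From that side the housing hides half the strip (fitted width 23 mm instead of 40 mm), so I relied on the top camera and the wall contact.

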